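Swing the bench magnifier up out of the way

TASK

Two counterweighted arms are lowered over the goldsmith's bench, one with a round magnifier and one with a rectangular shield. With the fingertips, gently push the round magnifier's arm up past its balance point so that it stays raised by itself, then let go of it and move clear. Only push it, do not grip it or fling it up; leave the rectangular shield lowered and everything else on the bench where it stands.

Things in the scene. Friction and masses are not known exactly. Their poses are not given: they have to be found in the camera images.
- lens_arm (a joint): Angle (rad) of the counterweighted arm with the round magnifier (glass in a 100 mm ring). 0 = lowered on its stop: the arm rises from the hinge at 0.50 rad (29 deg) above level. It grows as the arm swings up; upper stop at 0.9 (80 deg above level). Balance point at about 0.39: below it the arm falls back, beyond it it falls up by itself (damped, about 1 s) and rests on the upper stop.
- lens_arm_stand: Stand of the round magnifier, screwed down: foot 110 x 90 x 14, two cheeks 137 high. Origin at their foot on the bench; the level hinge, parallel to the stand's y, is 120 above it. The arm points to the stand's -x (roughly to the robot) and swings up and over towards its +x. A brass weight, 38 across, 32 long, stands on the arm over the hinge, reaching 70 from it.
- lens_arm_handle (a point): Middle of the cross-handle at the free end of the round magnifier's arm: steel bar 12 thick, 112 long, parallel to the hinge and 185 from it. Lowered: 209 above the bench, 162 before the hinge (stand's -x); raised: 302 and 31. Free space before, under (80) and above. A finger tilted under its front, moving on the arc, lifts it with 1 to 3 N; a level push may jam.
- shield_arm (a joint): Angle (rad) of the counterweighted arm with the rectangular shield (90 x 100). 0 = lowered on its stop: the arm rises from the hinge at 0.50 rad (29 deg) above level. It grows as the arm swings up; upper stop at 0.9 (80 deg above level). Balance point at about 0.39: below it the arm falls back, beyond it it falls up by itself (damped, about 1 s) and rests on the upper stop. Stays lowered.
- shield_arm_stand: Stand of the rectangular shield, screwed down: foot 110 x 90 x 14, two cheeks 137 high. Origin at their foot on the bench; the level hinge, parallel to the stand's y, is 120 above it. The arm points to the stand's -x (roughly to the robot) and swings up and over towards its +x. A brass weight, 38 across, 32 long, stands on the arm over the hinge, reaching 70 from it.
- shield_arm_handle (a point): Middle of the cross-handle at the free end of the rectangular shield's arm: steel bar 12 thick, 112 long, parallel to the hinge and 185 from it. Lowered: 209 above the bench, 162 before the hinge (stand's -x); raised: 302 and 31. Free space before, under (80) and above. A finger tilted under its front, moving on the arc, lifts it with 1 to 3 N; a level push may jam.
- bench_block: Plain square steel bench block lying flat, 65 x 65 x 22; origin at the centre of its underside. It stands on the bench, loose, and must stay where it is.
- tool_pot: Turned wooden pot, 70 across and 75 high, with thin tools standing in it up to 165 high; origin at the centre of its underside. It stands on the bench, loose, and must stay where it is.
- hammer: Small hammer lying flat, 200 long; origin under its middle. It stands on the bench, loose, and must stay where it is.
- jar: Small amber glass jar with a steel lid, 48 across and 55 high; origin at the centre of its underside. It stands on the bench, loose, and must stay where it is.
- ring_box: Closed dark wooden ring box, 55 x 55 x 38 high; origin at the centre of its underside. It stands on the bench, loose, and must stay where it is.
- mandrel_foot: Upright tapered steel ring mandrel on a round foot, 70 across and 120 high; origin at the centre of its underside. It stands on the bench, loose, and must stay where it is.
- bangle: Copper bangle lying flat, 68 across, 8 thick; origin at its centre, on the bench. It stands on the bench, loose, and must stay where it is.

How it is judged:
By the outcome, as a careful person would: the job done as asked, in the order asked, and still so for the second after the job is handed in, with the robot touching nothing.
It also fails if it takes over 35 s, if anything falls off the work surface, if the arm or the gripper's body presses on something with over 40 N, if the wrist force passes 120 N, or if a joint passes its speed limit or range.

ROBOT

A 7-joint arm with a two-finger parallel gripper is mounted at the origin on the work surface. World frame = base frame: x ahead of the robot, y to its left, z up, the work surface at z = 0. Lengths are in m, angles in rad, forces in N, time in s.
With the tool pointing down it reaches from about 0.425 to 0.8 m from the base axis. Payload 8.3 kg.
Tool frame: the origin (TCP) lies midway between the tips of the shut fingers; the grasp point (between the pads) lies bot.grasp_offset behind it (bot.grasp_offset is the distance from the TCP to the grasp point, in m); z points along the fingers, y is the line along which they close (so a half turn about z gives the same grasp; the last joint's range is limited). The gripper opens to 85 mm and grips with 20 to 120 N. Pads are 22 mm wide; open, the fingers measure 114 mm over their backs; the gripper's body (76 mm by 85 mm) begins 54 mm behind the grasp point. The pads swing forward as they close: fully open they stand 13 mm farther back than shut.
Start: joints at [1.117, 0.383, 0.016, 1.37, -0.006, 1.388, -0.046], TCP at [0.238, -0.578, 0.231] pointing down, gripper open.
Joint ranges: [-2.95, 2.95], [-0.25, 2.06], [-1.52, 1.56], [0.18, 2.33], [-1.44, 4.58], [0.02, 2.06], [-3.01, 3.01]. Speed limits (rad/s): [2.39, 2.39, 3.01, 3.01, 3.14, 3.14, 3.14].

INTERFACE

Orientations are given as a unit quaternion [x, y, z, w].
In Python, from cell import bot gives the robot as it stands.
- The arm moves only by the shell command python3 -m jog 'ROWS' [OPENING]. ROWS is JSON, a list of rows, each a list of 6 numbers: the shift along the tool's x, y, z in m, then the turn, a rotation vector about the tool's x, y, z in rad. A call has 1 to 8 rows; each row shifts and turns the commanded pose from where the row before left it, along the tool's axes as they then stand; what a row does not reach is not made up. A row lasts 1/8 s, in which the tool goes at most 62.5 mm and 10.7 degrees, less where a joint would pass 70% of its speed; a pose out of reach is approached as far as the arm can. A call is refused whole if a number of a shift passes 0.0625 or a number of a turn 0.188, either way. A call with a gripper value outside its range is refused whole. OPENING is the opening, from 0 (shut) to 1 (fully open), set as the call begins (- or left out, the last holds). The fingers move at their own pace and stop on an object; the grip force is fixed at half the most. Time passes only in rows, so rows that do not move let the fingers close. It gives the time, the measured TCP pose, the force, the opening and the grip force at its end, in the units of the state.
- bot.state(): the state, without advancing time (a new reading comes with each control period).
- bot.camera(name): name is "scene" or "top"; returns (picture, depth): 480x640x3 uint8, blue, green, red; 480x640 float32, m along the optical axis (not along the pixel's ray), 0 where there is no reading.
- bot.calibration(name): a dict with "camera_matrix" (3x3 intrinsics, pixels), "T" (4x4, takes a point from camera to world coordinates). Camera axes: x right, y up, looking along -z (the intrinsics and any distortion apply to the point x, -y, -z); pixel columns grow to the right and rows downward; lengths in m; the calibration is good to about 2 mm. A picture is of the moment at which its call begins. calibration takes no time and is no camera call.
- bot.job_done(): hands the job in; it is judged then, once.
Trained networks look in the newest picture that a camera, given by its name, has taken for a name from the list of things; names that differ only in an ending like _2 or _b are one class to them, and where a whole thing is asked for, a point or a joint stands for the part that bears it (a point fixed in the world has none). Each returns a list of dicts, best first, with "p" (0 to 1); they miss things now and then, are a little off and sometimes report something else, mostly with a low value. They report only what shows in the picture. A call takes as long as a camera call.
- bot.silhouettes(camera, query): "region" (480x640 bool, what is visible of it) and "point" ([column, row] in pixels, amid what is visible of it).
- bot.landmark_of(camera, query): "point" ([column, row] in pixels: a listed point, or the origin of a listed thing).
The state is a dict: "time_s": time; "joint_positions": joint angles; "joint_vel": joint speeds; "tau": joint torques, N m; "tool_pos": TCP position; "tool_rot": TCP orientation; "force": force on the tool from outside, world axes, zero at the start; "torque": the same for the moment, N m; "width": finger opening in m; "finger_force": force on a finger pad.
Only numpy, scipy, OpenCV 4.12 (cv2) and the standard library are available. Lean on these libraries where they do the work, as an engineer would, in place of code of your own. Each camera call takes 0.05 s, during which the arm holds its last target. There are 200 camera calls.

## Working session

There is one attempt and no reset: what is moved stays moved. The work goes in short steps, Python scripts to look and compute and a shell command to move; the robot and the scene stay as the last step left them, time stands still between calls to the robot, and variables do not carry over. Pictures are saved under pics/ and viewed, at most 10 in all, crops included, and the job is handed in when it is done.

```bash
mkdir -p pics; cat > h.py <<'E'
import numpy as np, cv2
from cell import bot
from scipy.spatial.transform import Rotation as R
def world(cam,pts,depth):
    c=bot.calibration(cam);K=np.array(c["camera_matrix"]);T=np.array(c["T"])
    pts=np.atleast_2d(pts).astype(float);out=[]
    for u,v in pts:
        d=depth[int(round(v)),int(round(u))]
        p=np.array([(u-K[0,2])/K[0,0]*d,-(v-K[1,2])/K[1,1]*d,-d,1]);out.append((T@p)[:3])
    return np.array(out)
E
python3 - <<'E'
from h import *
s=bot.state();print(s["time_s"],s["tool_pos"],R.from_quat(s["tool_rot"]).as_matrix().round(3),s["width"],bot.grasp_offset)
for c in("scene","top"):
    p,d=bot.camera(c);cv2.imwrite(f"pics/{c}0.png",p);np.save(f"pics/{c}d.npy",d)
    for q in("lens_arm_handle","shield_arm_handle","lens_arm_stand","shield_arm_stand","tool_pot","hammer","jar","ring_box","mandrel_foot","bangle","bench_block"):
        for r in bot.landmark_of(c,q)[:2]: print(c,q,round(r["p"],2),np.round(r["point"]),world(c,r["point"],d).round(3))
print(bot.calibration("scene"),bot.calibration("top"))
E
```

```text
0.0 [ 0.23790457 -0.57739626  0.23025032] [[ 0.925  0.381 -0.001]
 [ 0.381 -0.925  0.002]
 [-0.    -0.002 -1.   ]] 0.08557929772553088 0.0187
scene lens_arm_handle 0.71 [211. 244.] [[ 0.518 -0.217  0.212]]
scene shield_arm_handle 0.78 [350. 192.] [[0.55  0.171 0.213]]
scene shield_arm_handle 0.23 [394. 216.] [[ 0.477  0.438 -0.001]]
scene lens_arm_stand 0.81 [273. 344.] [[ 0.683 -0.187  0.013]]
scene shield_arm_stand 0.66 [401. 280.] [[0.724 0.19  0.017]]
scene tool_pot 0.58 [332. 316.] [[ 0.714 -0.039  0.029]]
scene hammer 0.78 [282. 271.] [[ 0.471 -0.006  0.002]]
scene hammer 0.31 [226. 318.] [[ 0.552 -0.227  0.022]]
scene jar 0.87 [138. 365.] [[ 0.548 -0.443  0.021]]
scene ring_box 0.67 [352. 259.] [[0.582 0.152 0.026]]
scene mandrel_foot 0.86 [428. 238.] [[0.644 0.395 0.017]]
scene mandrel_foot 0.37 [141. 365.] [[ 0.547 -0.437  0.016]]
scene bangle 0.47 [397. 216.] [[0.489 0.439 0.001]]
scene bench_block 0.55 [227. 323.] [[ 0.567 -0.233  0.023]]
top lens_arm_handle 0.81 [442. 274.] [[ 0.51  -0.219  0.213]]
top shield_arm_handle 0.74 [233. 259.] [[0.543 0.175 0.217]]
top lens_arm_
[... 890 characters left out ...]
       ,   1.        ]]), 'T': array([[ 0.64164846, -0.41856359,  0.64272216,  1.32465691],
       [ 0.76663258,  0.37588477, -0.52056232, -0.58468611],
       [-0.02370104,  0.82674976,  0.56207037,  0.79676232],
       [ 0.        ,  0.        ,  0.        ,  1.        ]])} {'camera_matrix': array([[569.98467918,   0.        , 327.97371825],
       [  0.        , 569.98467918, 239.60101031],
       [  0.        ,   0.        ,   1.        ]]), 'T': array([[-0.01608885,  0.99703884, -0.07519772,  0.49663983],
       [-0.99971291, -0.01470525,  0.01891711,  0.01608451],
       [ 0.01775529,  0.07548049,  0.99698919,  1.28671942],
       [ 0.        ,  0.        ,  0.        ,  1.        ]])}
```

View pics/scene0.png

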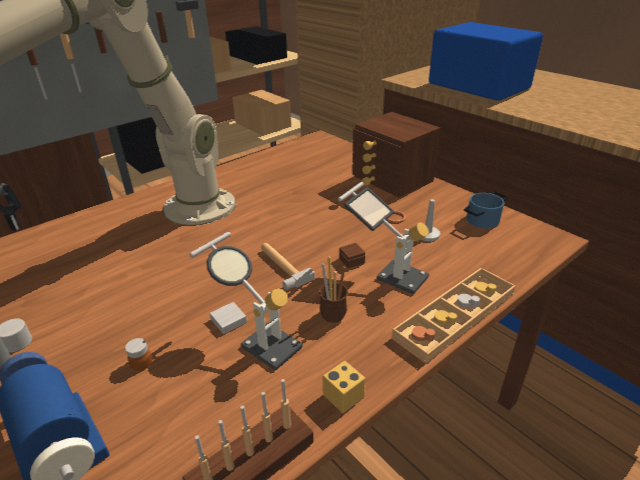

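View pics/top0.png

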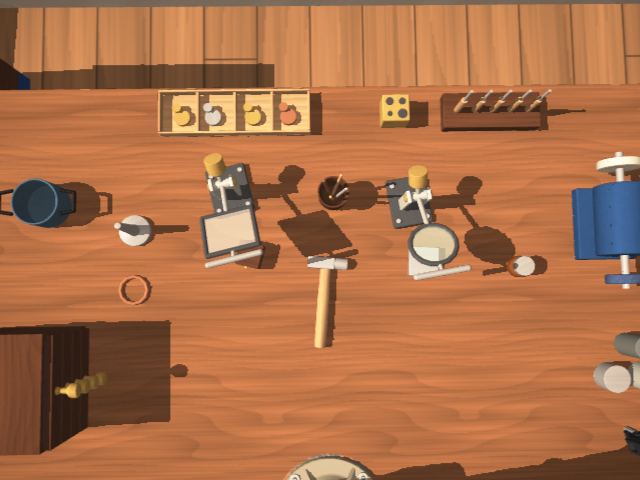

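The round magnifier is the right-hand arm in the top view, with its handle from about (414,277) to (470,267). In the scene view the handle is at (211,244). The shield is the other arm, and the space in front of the magnifier is free. I'll fit the handle bar next.

```bash
python3 - <<'E'
from h import *
for c in("top","scene"):
    d=np.load(f"pics/{c}d.npy");v,u=np.nonzero(d>0);P=world(c,np.c_[u,v],d)
    m=(np.hypot(P[:,0]-.515,P[:,1]+.218)<.075)&(P[:,2]>.15)
    Q=P[m]; 
    B=Q[Q[:,2]>.205]; cen=B.mean(0);a=np.linalg.svd(B-cen)[2][0]
    t=(B-cen)@a;print(c,len(B),"mid",(cen+a*(t.max()+t.min())/2).round(4),"axis",a.round(3),"len",np.ptp(t).round(3),B[:,2].max().round(3))
    W=P[(np.hypot(P[:,0]-.675,P[:,1]+.18)<.07)&(P[:,2]>.165)]
    print("weight",W.mean(0).round(3),len(W))
E
```

```text
top 390 mid [ 0.5143 -0.2181  0.2136] axis [-0.161  0.987  0.003] len 0.111 0.221
weight [ 0.705 -0.185  0.173] 257
scene 261 mid [ 0.516  -0.2181  0.2122] axis [ 0.161 -0.987  0.003] len 0.108 0.218
weight [ 0.71  -0.187  0.172] 210
```

```bash
cat >> h.py <<'E'
U=np.array([.987,.161,0]);A=np.array([-.161,.987,0]);Z=np.array([0,0,1.])
BAR=np.array([.515,-.218,.209])+.02*A; HINGE=BAR+.162*U-.089*Z
def tool(p):  # pitch below level, x along bar
    z=np.cos(p)*U-np.sin(p)*Z; y=np.sin(p)*U+np.cos(p)*Z
    return R.from_matrix(np.c_[A if np.dot(np.cross(A,y),z)>0 else -A,y,z])
def contact(arm,gap,lead=.2+.15,tip=.015,half=.0145):
    p=.5+arm+lead;M=tool(p);m=M.as_matrix()
    c=HINGE+.185*(-np.cos(.5+arm)*U+np.sin(.5+arm)*Z)
    return c-m[:,1]*(.006+half+gap)+m[:,2]*tip,M
def rows(pos,rot,n,p0=None,r0=None):
    s=bot.state();p0=s["tool_pos"] if p0 is None else p0;r0=R.from_quat(s["tool_rot"]) if r0 is None else r0
    w=(r0.inv()*rot).as_rotvec();r=r0
    for k in range(n):
        print(np.r_[r.inv().apply((pos-p0)/n),w/n].round(4).tolist());r=r*R.from_rotvec(w/n)
E
python3 - <<'E'
from h import *
print(tool(1.57).as_matrix().round(2)); rows(np.array([.40,-.34,.25]),tool(1.57),8)
p,M=contact(0,.06);print(p,M.as_matrix().round(2))
E
```

```text
[[-0.16  0.99  0.  ]
 [ 0.99  0.16  0.  ]
 [-0.    0.   -1.  ]]
[0.03, -0.0198, -0.0023, -0.0001, 0.0001, -0.1677]
[0.0329, -0.0145, -0.0023, -0.0001, 0.0001, -0.1677]
[0.0349, -0.0088, -0.0023, -0.0001, 0.0001, -0.1677]
[0.0359, -0.0028, -0.0023, -0.0001, 0.0001, -0.1677]
[0.0358, 0.0032, -0.0023, -0.0001, 0.0001, -0.1677]
[0.0348, 0.0091, -0.0023, -0.0001, 0.0001, -0.1677]
[0.0328, 0.0148, -0.0023, -0.0001, 0.0001, -0.1677]
[0.0299, 0.0201, -0.0023, -0.0001, 0.0001, -0.1677]
[ 0.46151325 -0.20645954  0.14429588] [[-0.16  0.74  0.65]
 [ 0.99  0.12  0.11]
 [-0.    0.66 -0.75]]
```

```bash
python3 -m jog '[[0.03,-0.02,-0.002,0,0,-0.168],[0.033,-0.0145,-0.002,0,0,-0.168],[0.035,-0.009,-0.002,0,0,-0.168],[0.036,-0.003,-0.002,0,0,-0.168],[0.036,0.003,-0.002,0,0,-0.168],[0.035,0.009,-0.002,0,0,-0.168],[0.033,0.015,-0.002,0,0,-0.168],[0.03,0.02,-0.002,0,0,-0.168]]' 0
python3 - <<'E'
from h import *
rows(np.array([.40,-.25,.19]),contact(0,.06)[1],8);print(bot.state()["joint_positions"].round(2))
E
```

```text
time_s: 2.2
tool_pos: [0.4003, -0.3373, 0.2476]
tool_rot: [0.645, 0.764, -0.0, 0.0]
force: [0.4, -0.9, -0.8]
width: 0.0001
finger_force: 0.0
[0.0108, 0.0018, 0.0072, -0.0901, -0.0003, 0.001]
[0.0108, 0.0011, 0.0073, -0.0901, -0.0003, 0.001]
[0.0108, 0.0005, 0.0074, -0.0901, -0.0003, 0.001]
[0.0108, -0.0002, 0.0074, -0.0901, -0.0003, 0.001]
[0.0108, -0.0009, 0.0073, -0.0901, -0.0003, 0.001]
[0.0108, -0.0016, 0.0072, -0.0901, -0.0003, 0.001]
[0.0108, -0.0022, 0.0071, -0.0901, -0.0003, 0.001]
[0.0108, -0.0028, 0.0068, -0.0901, -0.0003, 0.001]
[ 0.92  0.17 -0.32  1.61  0.05  1.37  0.76]
```

```bash
python3 -m jog '[[0.011,0.002,0.007,-0.09,0,0],[0.011,0.001,0.007,-0.09,0,0],[0.011,0,0.007,-0.09,0,0.002],[0.011,0,0.007,-0.09,0,0.002],[0.011,-0.001,0.007,-0.09,0,0],[0.011,-0.002,0.007,-0.09,0,0],[0.011,-0.002,0.007,-0.09,0,0],[0.011,-0.003,0.007,-0.09,0,0]]'
python3 - <<'E'
from h import *
p,M=contact(0,.06);rows(p,M,4);s=bot.state();print(s["joint_positions"].round(2),p,(R.from_quat(s["tool_rot"]).inv()*M).as_rotvec().round(3))
E
```

```text
time_s: 3.2
tool_pos: [0.3984, -0.2494, 0.1917]
tool_rot: [0.607, 0.712, 0.269, 0.23]
force: [-0.4, 1.0, -0.7]
width: -0.0002
finger_force: 0.0
[0.0081, 0.0051, 0.0203, 0.0006, 0.0005, -0.0003]
[0.0081, 0.0051, 0.0203, 0.0006, 0.0005, -0.0003]
[0.0081, 0.0052, 0.0203, 0.0006, 0.0005, -0.0003]
[0.0081, 0.0052, 0.0203, 0.0006, 0.0005, -0.0003]
[ 1.1  -0.14 -0.14  2.26 -0.91  0.89  1.68] [ 0.46151325 -0.20645954  0.14429588] [ 0.002  0.002 -0.001]
```

```bash
python3 -m jog '[[0.008,0.005,0.02,0,0,0],[0.008,0.005,0.02,0,0,0],[0.008,0.005,0.02,0,0,0],[0.008,0.005,0.02,0,0,0],[0,0.02,0,0,0,0],[0,0.015,0,0,0,0],[0,0.01,0,0,0,0],[0,0,0,0,0,0]]'
python3 - <<'E'
from h import *
p,M=contact(0,0.01);s=bot.state();print(s["joint_positions"].round(2),M.inv().apply(p-s["tool_pos"]).round(4),(R.from_quat(s["tool_rot"]).inv()*M).as_rotvec().round(3))
q,d=bot.camera("scene");cv2.imwrite("pics/s1.png",cv2.resize(q[150:350,100:350],(750,600)))
E
```

```text
time_s: 4.2
tool_pos: [0.4941, -0.2016, 0.1746]
tool_rot: [0.606, 0.713, 0.269, 0.228]
force: [-0.4, -0.2, -0.2]
width: -0.0003
finger_force: 0.0
[ 0.97 -0.05 -0.31  2.22 -0.95  0.66  1.51] [0.0004 0.0052 0.0011] [-0.     0.001 -0.001]
```

View pics/s1.png

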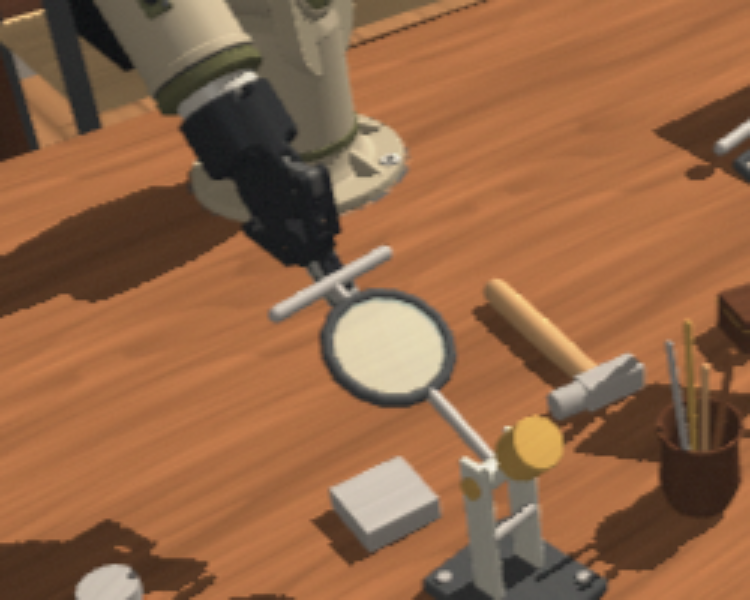

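The finger is under the bar near (335,280) in the crop, with the ring clear of it. I'll close in gently.

```bash
python3 -m jog '[[0,0.004,0,0,0,0],[0,0.004,0,0,0,0],[0,0.003,0,0,0,0],[0,0.002,0,0,0,0],[0,0,0,0,0,0]]'
python3 - <<'E'
from h import *
for a,b in((0,.2),(.2,.5)):
    p0,r0=contact(a,0);
    p1,r1=contact(a+.02,0); print(r0.inv().apply(p1-p0).round(4),(r0.inv()*r1).as_rotvec().round(4))
s=bot.state();print(contact(0,0)[1].inv().apply(contact(0,0)[0]-s["tool_pos"]).round(4))
E
```

```text
time_s: 4.88
tool_pos: [0.5034, -0.1999, 0.1827]
tool_rot: [0.607, 0.713, 0.269, 0.228]
force: [-0.6, -0.8, -0.9]
width: 0.0
finger_force: 0.0
[-0.      0.0032 -0.0016] [ 0.02  0.   -0.  ]
[-0.      0.0032 -0.0016] [0.02 0.   0.  ]
[0.0003 0.0028 0.0009]
```

```bash
python3 -m jog '[[0,0.003,0,0,0,0],[0,0.0032,-0.0016,0.02,0,0],[0,0.0032,-0.0016,0.02,0,0],[0,0.0032,-0.0016,0.02,0,0],[0,0.0032,-0.0016,0.02,0,0],[0,0.0032,-0.0016,0.02,0,0],[0,0.0032,-0.0016,0.02,0,0],[0,0.0032,-0.0016,0.02,0,0]]'
cat >> h.py <<'E'
def check(name):
    q,d=bot.camera("scene");cv2.imwrite(f"pics/{name}.png",cv2.resize(q[130:330,130:380],(750,600)))
    r=bot.landmark_of("scene","lens_arm_handle")
    if r:
        w=world("scene",r[0]["point"],d)[0];v=w-HINGE;print(r[0]["p"],w.round(3),"arm",round(np.arctan2(v[2],-v@U)-.5,3))
    s=bot.state();m=R.from_quat(s["tool_rot"]);print(s["time_s"],s["joint_positions"].round(2),s["force"].round(2))
E
python3 -c "
from h import *
check('s2')"
```

```text
time_s: 5.88
tool_pos: [0.5162, -0.1979, 0.2072]
tool_rot: [0.621, 0.73, 0.218, 0.185]
force: [-0.3, 0.0, -0.1]
width: -0.0002
finger_force: 0.2
0.9 [ 0.529 -0.214  0.232] arm 0.149
5.975 [ 0.93 -0.03 -0.38  2.05 -0.57  0.75  1.06] [-0.07 -0.18  0.44]
```

```bash
python3 -m jog '[[0,0.0032,-0.0016,0.02,0,0],[0,0.0032,-0.0016,0.02,0,0],[0,0.0032,-0.0016,0.02,0,0],[0,0.0032,-0.0016,0.02,0,0],[0,0.0032,-0.0016,0.02,0,0],[0,0.0032,-0.0016,0.02,0,0],[0,0.0032,-0.0016,0.02,0,0],[0,0.0032,-0.0016,0.02,0,0]]'
python3 -c "
from h import *
check('s3')"
```

```text
time_s: 6.98
tool_pos: [0.532, -0.1954, 0.2308]
tool_rot: [0.634, 0.745, 0.159, 0.134]
force: [0.2, 1.0, -1.0]
width: 0.0
finger_force: 0.1
0.75 [ 0.552 -0.214  0.256] arm 0.328
7.075 [ 0.87  0.04 -0.44  1.86 -0.28  0.91  0.73] [0.55 0.37 0.27]
```

```bash
python3 -m jog '[[0,0.0032,-0.0016,0.02,0,0],[0,0.0032,-0.0016,0.02,0,0],[0,0.0032,-0.0016,0.02,0,0],[0,0.0032,-0.0016,0.02,0,0],[0,0.0032,-0.0016,0.02,0,0],[0,0.0032,-0.0016,0.02,0,0],[0,0.0024,-0.0012,0.015,0,0],[0,0.0016,-0.0008,0.01,0,0]]'
python3 -c "
from h import *
check('s4')"
```

```text
time_s: 8.07
tool_pos: [0.5498, -0.1924, 0.2499]
tool_rot: [0.642, 0.754, 0.105, 0.088]
force: [0.5, -0.3, 0.9]
width: 0.0002
finger_force: 0.0
0.64 [ 0.571 -0.208  0.277] arm 0.48
8.175 [ 0.79  0.14 -0.46  1.68 -0.08  1.1   0.52] [-0.14 -0.28  0.41]
```

View pics/s4.png

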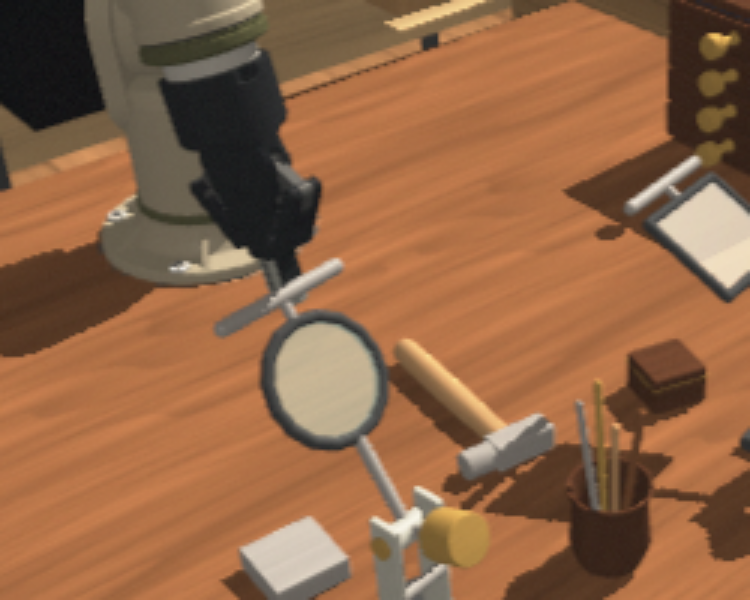

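```bash
python3 -m jog '[[0,0.0032,-0.0016,0.02,0,0],[0,0.0032,-0.0016,0.02,0,0],[0,0,0,0,0,0],[0,0,0,0,0,0],[0,0,0,0,0,0],[0,0,0,0,0,0],[0,0,0,0,0,0],[0,0,0,0,0,0]]'
python3 -c "
from h import *
check('s5')"
```

```text
time_s: 9.18
tool_pos: [0.5548, -0.1918, 0.2546]
tool_rot: [0.644, 0.756, 0.09, 0.076]
force: [-0.3, -0.7, 0.7]
width: 0.0
finger_force: 0.0
0.79 [ 0.631 -0.204  0.299] arm 0.826
9.275 [ 0.76  0.17 -0.47  1.63 -0.03  1.15  0.48] [ 0.17 -0.36  0.55]
```

View pics/s5.png

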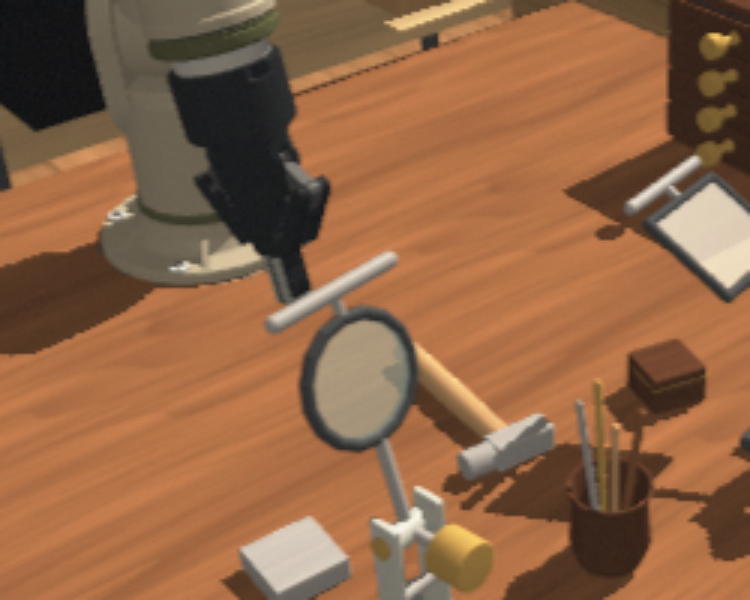

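The arm has swung up by itself and left the finger, with the bar at about (330,290). I'll back away.

```bash
python3 -m jog '[[0,-0.01,0,0,0,0],[0,-0.02,-0.002,0,0,0],[0,-0.02,-0.005,0,0,0],[0,-0.02,-0.005,0,0,0],[0,-0.02,-0.005,0,0,0],[0,-0.01,-0.005,0,0,0],[0,0,0,0,0,0],[0,0,0,0,0,0]]'
python3 -c "
from h import *
check('s6')
q,d=bot.camera('top');cv2.imwrite('pics/t6.png',q)
for n in('jar','hammer','tool_pot','bangle','mandrel_foot','shield_arm_handle'):
    r=bot.landmark_of('top',n);print(n,r and np.round(r[0]['point']))"
```

```text
time_s: 10.28
tool_pos: [0.4543, -0.2078, 0.2528]
tool_rot: [0.644, 0.756, 0.09, 0.076]
force: [0.3, -0.1, -1.0]
width: -0.0002
finger_force: 0.0
0.73 [ 0.648 -0.199  0.303] arm 0.921
10.375 [ 0.89 -0.02 -0.41  1.82 -0.16  1.16  0.69] [ 0.85 -0.77 -0.59]
jar [514. 269.]
hammer [322. 298.]
tool_pot [333. 197.]
bangle [129. 293.]
mandrel_foot [135. 231.]
shield_arm_handle [236. 260.]
```

View pics/t6.png

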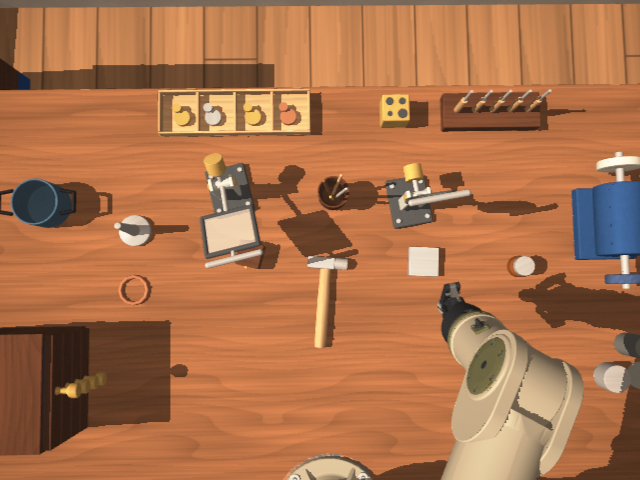

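The magnifier is raised, with its bar at about (440,198). The shield is still lowered at (235,258), nothing else has moved, and the gripper is clear at (452,295).

```bash
python3 -c "
from cell import bot
print(bot.job_done())"
```

```text
the job is handed in; nothing more can be done
None
```

The round magnifier's arm was pushed past its balance point and now rests raised on its own; the shield is still lowered, nothing else on the bench moved, the gripper is clear, and the job was handed in at about 10.5 s.

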